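# Lock the desk cabinet: hasp over the staple, drop pin home

### The job

Lock the small grey steel cabinet on the desk: swing its loose hasp over the staple until the strap lies flat against the front, then send the drop pin down through the staple loop, fully home, by its bar handle. You cannot see whether the pin is keyed up inside its sleeve: if it will not go down when pressed, turn the handle a little, one way or the other, and try again until you feel it give. Keep the door shut and leave the other things on and around the cabinet where they are.

Things in the scene. Friction and masses are not known exactly. Their poses are not given: they have to be found in the camera images.
- lock_cabinet: fixed grey steel cabinet, 160 deep (x) x 300 wide (y) x 115 mm high, origin at the centre of its underside; its front face is at x = -80 mm and looks along its own -x. Front: the door from y = -40 to +143 mm, right of it a fixed strip with staple and sleeve at y = -95 mm
- staple (a point): centre of the eye of the staple, a flat U of 6 mm round bar at height 70 mm that sticks 29 mm out of the fixed strip; the eye is 12 mm wide and open upward and downward; 17 mm in front of the face
- sleeve_top (a point): centre of the top of the dark round sleeve straight above the staple, upright, 32 mm across, height 88 to 136 mm; in it stands the drop pin, 8 mm thick. In the cabinet's frame x = -97, y = -95, z = 136 mm
- hasp_hinge (a point): point on the hasp's upright hinge axis, on the door, at height 70 mm; with the door shut x = -86, y = +35 mm in the cabinet's frame
- hasp (a joint): swing of the hasp, a steel strap 4 mm thick, height 55 to 85 mm, 157 mm long from its hinge. 0 = home, flat along the front toward the cabinet's -y with its slot over the staple; grows as it swings out (pi/2: straight out along -x) and on toward +y, limit 2.4. Friction (about 1 N at the ear) keeps it where it is left. It is blocked while the pin is down
- hasp_ear (a point): upper part of the upright ear of the hasp, 46 mm from the hinge axis, at height 96 mm; the ear is 36 mm long along the strap, 4 mm thick and reaches 106 mm high; a good place to push
- lock_door (a joint): door of the cabinet, hinged at its left (+y) edge, 0 = shut (start), grows as it opens; held by slight friction only
- drop_pin (a joint): how far the drop pin is down, m: 0 = up (start; tip just above the hasp's height), 0.032 = fully home through the staple, in front of the strap. It stays where it is left, sliding friction about 2.5 N. A key on it must pass a slot hidden in the sleeve; where it is not over the slot the pin stops hard after about 2 mm
- pin_turn (a joint): turn of the pin's handle, 0 = bar parallel to the cabinet's front, positive anticlockwise seen from above; limits -1.1 and 1.1; turns easily and stays. The slot lies at an unknown turn between -0.75 and 0.75 and passes the key when the turn is within about 0.25 of it; so the pin may be free from the start
- bar_mid (a point): centre of the bar handle on top of the pin, a dark steel bar 54 long (its y) x 14 wide (its x) x 16 mm high, on the pin's axis; 194 mm above the desk when the pin is up, 162 mm when it is home
- sticky_pad: pad of yellow notes, 80 x 80 x 14 mm, lying on the cabinet; leave it
- mug: green and white mug, 101 mm high; leave it
- calculator: pocket calculator, 125 x 83 x 16 mm; leave it
- stapler: stapler with a blue arm, 132 x 71 x 46 mm; leave it
- mouse: computer mouse, 104 x 66 x 36 mm; leave it
- keys: bunch of keys, 101 x 122 x 8 mm; leave it

How it is judged:
By the outcome, as a careful person would: the job done as asked, in the order asked, and still so for the second after the job is handed in, with the robot touching nothing.
It also fails if it takes over 54 s, if anything falls off the work surface, if the arm or the gripper's body presses on something with over 40 N, if the wrist force passes 120 N, or if a joint passes its speed limit or range.

### The arm

A 6-joint arm with a two-finger parallel gripper is mounted at the origin on a cart in front of the work surface, level with it; the furniture and walls round the work are solid. World frame = base frame: x ahead of the robot, y to its left, z up, the work surface at z = 0. Lengths are in m, angles in rad, forces in N, time in s.
With the tool pointing down it reaches from about 0.3 to 0.875 m from the base axis. Payload 6.4 kg.
Tool frame: the origin (TCP) lies midway between the tips of the shut fingers; the grasp point (between the pads) lies 19 mm behind it; z points along the fingers, y is the line along which they close (so a half turn about z gives the same grasp; the last joint's range is limited). The gripper opens to 85 mm and grips with 20 to 120 N. Pads are 22 mm wide; open, the fingers measure 114 mm over their backs; the gripper's body (76 mm by 85 mm) begins 54 mm behind the grasp point. The pads swing forward as they close: fully open they stand 13 mm farther back than shut.
Start: joints at [1.115, 0.181, 1.607, -0, 1.354, -0.206], TCP at [0.142, 0.557, 0.231] pointing down, gripper open.
Joint ranges: [-2.99, 2.99], [-0.89, 2.07], [0.3, 2.58], [-1.14, 4.28], [0, 2.63], [-3.12, 3.12]. Speed limits (rad/s): [2.57, 2.57, 3.01, 3.14, 3.14, 3.14].

### API

Orientations are given as a unit quaternion [x, y, z, w].
In Python, from station import r gives the robot as it stands. The module is installed in compiled form; this text tells all that it offers.
- The arm moves only by the tool carry_out, never from a script. Its argument "motion" is a list of rows, each a list of 7 numbers: the shift along the tool's x, y, z in mm, then the turn, a rotation vector about the tool's x, y, z in degrees, then the finger opening in mm, from 0 to 85.4. In form: [[x, y, z, rx, ry, rz, claw], ...]. A call has 1 to 20 rows; each row is the pose to reach, as a shift and turn from the pose commanded when the call began, along the tool's axes at that moment; what a row does not reach only later rows make up. A row lasts 1/10 s, in which the tool goes at most 50 mm and 8.59 degrees, less where a joint would pass 70% of its speed; a pose out of reach is approached as far as the arm can. A call with a gripper value outside its range is refused whole. The fingers move at their own pace and stop on an object; "force" is the grip in N (left out, the last holds). Time passes only in rows, so rows that repeat a pose let the fingers close. It gives the time, the measured TCP pose, the force, the opening and the grip force at its end, in the units of the state.
- r.observe(): the state, without advancing time (a new reading comes with each control period).
- r.snapshot(name): name is "scene" or "top"; returns a dict with "img" (480x640x3 uint8, red, green, blue), "z_map" (480x640 float32, m along the optical axis (not along the pixel's ray), 0 where there is no reading), "intrinsics" (3x3 intrinsics, pixels), "rvec" (rotation vector, rad) and "tvec" (3), from world to camera coordinates, as OpenCV has them. Camera axes: x right, y down, z forward; pixel columns grow to the right and rows downward; lengths in m; the calibration is good to about 2 mm. A picture is of the moment at which its call begins.
- r.sign_off(): hands the job in; it is judged then, once.
The state is a dict: "clock": time; "joints": joint angles; "joint_velocities": joint speeds; "joint_torque": joint torques, N m; "ee_pos": TCP position; "tool_rot": TCP orientation; "wrist_force": force on the tool from outside, world axes, zero at the start; "ft_torque": the same for the moment, N m; "grip_width": finger opening in m; "finger_force": force on a finger pad.
Only numpy, scipy, OpenCV 4.12 (cv2) and the standard library are available. Lean on these libraries where they do the work, as an engineer would, in place of code of your own. Each camera call takes 0.05 s, during which the arm holds its last target. There are 200 camera calls.

## Working session

There is one attempt and no reset: what is moved stays moved. The work goes in short steps, Python scripts to look and compute and a tool call to move; the robot and the scene stay as the last step left them, time stands still between calls to the robot, and variables do not carry over. Pictures are saved under pics/ and viewed, at most 10 in all, crops included, and the job is handed in when it is done.

Besides the shell and the picture viewer there is one more tool, called as name(argument=value, ...) on one line, values as JSON. carry_out: Moves the arm, as the interface text tells. Its arguments: {"type":"object","properties":{"motion":{"type":"array","items":{"type":"array","items":{"type":"number"}}},"force":{"type":"number"}},"required":["motion"]}

```bash
mkdir -p pics; python3 - <<'E'
from station import r
import cv2,numpy as np
print(r.observe())
for n in("scene","top"):
    s=r.snapshot(n); cv2.imwrite(f"pics/{n}0.png",s["img"][:,:,::-1]); np.savez(f"{n}0.npz",**s)
    R=cv2.Rodrigues(s["rvec"])[0]; print(n,s["intrinsics"],-R.T@np.ravel(s["tvec"]),R[2])
E
```

```text
{'clock': 0.0, 'joints': array([ 1.11471342e+00,  1.81536786e-01,  1.60800891e+00,  1.09207314e-05,
        1.35378782e+00, -2.06298504e-01]), 'joint_velocities': array([ 0.0004909 ,  0.00098162,  0.00085977, -0.00143559,  0.00186704,
        0.00103018]), 'joint_torque': array([-1.05847426e-03, -4.44861817e+01, -3.51343453e+01, -3.58713123e-04,
        9.04912275e-03, -4.18276375e-05]), 'ee_pos': array([0.14186932, 0.55665787, 0.23038611]), 'tool_rot': array([ 1.24568898e-01,  9.92210578e-01, -8.21392992e-04, -2.88078400e-04]), 'wrist_force': array([ 0.16927755, -0.26086784,  0.13987984]), 'ft_torque': array([0.01542091, 0.06798478, 0.00735365]), 'finger_force': 0.0, 'grip_width': 0.0852751057880429}
scene [[605.43880052   0.         325.6842117 ]
 [  0.         605.43880052 235.69394859]
 [  0.           0.           1.        ]] [0.03644764 0.90188611 1.09137439] [ 0.32278651 -0.65344706 -0.68470126]
top [[523.42892429   0.         314.4077303 ]
 [  0.         523.42892429 233.6705538 ]
 [  0.           0.           1.        ]] [ 0.33471029 -0.00896817  1.61384842] [ 0.11247191  0.00184718 -0.99365319]
```

View pics/scene0.png

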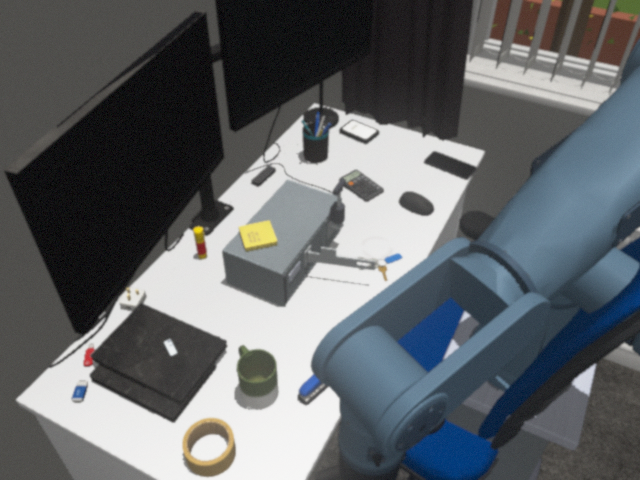

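View pics/top0.png

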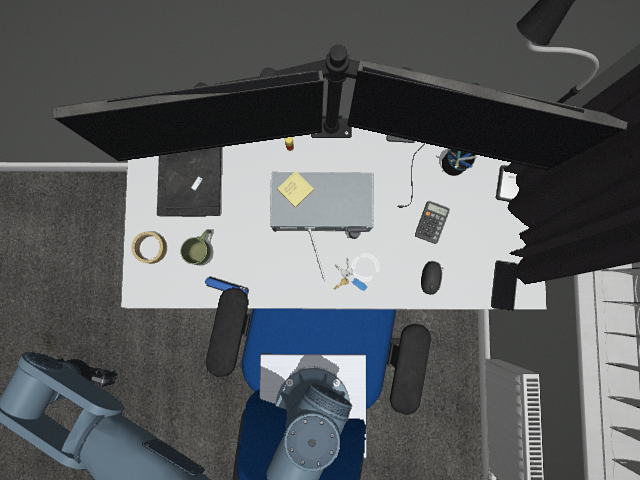

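The scene view shows the cabinet around (283,240), with its hasp sticking out from (310,250) to (375,265). In the top view the cabinet spans (271..373, 172..230), the strap runs (309,230) to (324,279), and the pin handle is at about (353,232). The keys are at (345..380, 255..290).

```bash
cat > h.py <<'E'
import cv2,numpy as np
def cloud(s):
    K=s["intrinsics"];R=cv2.Rodrigues(s["rvec"])[0];z=s["z_map"]
    v,u=np.mgrid[:480,:640]
    c=np.stack([(u-K[0,2])/K[0,0]*z,(v-K[1,2])/K[1,1]*z,z],-1)
    P=(c-np.ravel(s["tvec"]))@R; P[z==0]=np.nan
    return P
def crop(s,u0,u1,v0,v1,k,name):
    cv2.imwrite(name,cv2.resize(s["img"][v0:v1,u0:u1,::-1],None,fx=k,fy=k,interpolation=cv2.INTER_CUBIC))
E
python3 - <<'E'
from h import *
for n in("top","scene"):
    s=np.load(n+"0.npz");P=cloud(s);x,y,z=np.moveaxis(P,-1,0)
    reg=(x>.35)&(x<.8)&(y>-.2)&(y<.2)
    m=reg&(z>.105)&(z<.122)
    rect=cv2.minAreaRect(P[m][:,:2].astype(np.float32)*1000); print(n,"top",m.sum(),rect,np.median(z[m]))
    print(cv2.boxPoints(rect))
    b=reg&(z>.14)&(z<.25); print("bar",b.sum(),np.nanmean(P[b],0),np.nanmax(z[b]) if b.any() else 0)
    t=reg&(z>.15)&(z<.25)
    hb=reg&(z>.05)&(z<.11)&(x<.60)
    print("mid-z pts",hb.sum()); q=P[hb]; print(np.round(q[::max(1,len(q)//25)],3))
    lo=reg&(z>.004)&(z<.05)&(x<.55); q=P[lo]; print("low",np.round(q[::max(1,len(q)//12)],3))
s=np.load("top0.npz");crop(s,260,400,160,300,4,"pics/a.png")
E
```

```text
top top 4848 ((573.8397216796875, -26.701080322265625), (300.318603515625, 225.97950744628906), 89.86846160888672) 0.1152948313014372
[[ 460.50555  -176.60059 ]
 [ 686.48444  -177.11938 ]
 [ 687.1739    123.198425]
 [ 461.195     123.717224]]
bar 119 [ 0.50846527 -0.1212778   0.19746132] 0.21137676358547372
mid-z pts 454
[[ 0.598  0.106  0.107]
 [ 0.592 -0.025  0.109]
 [ 0.584 -0.147  0.108]
 [ 0.568 -0.011  0.11 ]
 [ 0.563 -0.144  0.109]
 [ 0.55   0.079  0.11 ]
 [ 0.542  0.001  0.11 ]
 [ 0.537 -0.17   0.108]
 [ 0.529  0.097  0.097]
 [ 0.527  0.041  0.108]
 [ 0.527  0.11   0.083]
 [ 0.528  0.057  0.079]
 [ 0.526  0.004  0.097]
 [ 0.526 -0.049  0.096]
 [ 0.526 -0.165  0.1  ]
 [ 0.526  0.078  0.075]
 [ 0.527  0.025  0.067]
 [ 0.526 -0.029  0.072]
 [ 0.526 -0.082  0.072]
 [ 0.521  0.013  0.087]
 [ 0.523 -0.098  0.051]
 [ 0.496 -0.129  0.109]
 [ 0.469 -0.005  0.106]
 [ 0.442 -0.017  0.086]
 [ 0.408 -0.023  0.061]
 [ 0.378 -0.034  0.096]]
low [[ 0.549  0.2    0.008]
 [ 0.527  0.038  0.012]
 [ 0.516 -0.088  0.004]
 [ 0.494 -0.03   0.004]
 [ 0.475  0.177  0.005]
 [ 0.461 -0.196  0.005]
 [ 0
[... 699 characters left out ...]
[ 0.493  0.006  0.081]
 [ 0.529  0.029  0.078]
 [ 0.482  0.001  0.071]
 [ 0.446 -0.012  0.074]
 [ 0.431 -0.019  0.071]
 [ 0.385 -0.029  0.08 ]
 [ 0.443 -0.011  0.063]
 [ 0.525  0.042  0.065]
 [ 0.527  0.084  0.096]
 [ 0.599  0.126  0.09 ]
 [ 0.53   0.106  0.098]
 [ 0.528  0.065  0.054]
 [ 0.582  0.122  0.072]
 [ 0.541  0.127  0.09 ]
 [ 0.526  0.092  0.057]
 [ 0.522  0.117  0.073]
 [ 0.524  0.115  0.054]]
low [[ 0.524 -0.149  0.045]
 [ 0.527 -0.093  0.038]
 [ 0.35  -0.197  0.008]
 [ 0.422 -0.117  0.005]
 [ 0.527 -0.022  0.005]
 [ 0.527  0.053  0.05 ]
 [ 0.527  0.078  0.05 ]
 [ 0.528  0.09   0.037]
 [ 0.541  0.126  0.042]
 [ 0.451  0.06   0.005]
 [ 0.418  0.069  0.004]
 [ 0.413  0.114  0.005]]
```

View pics/a.png

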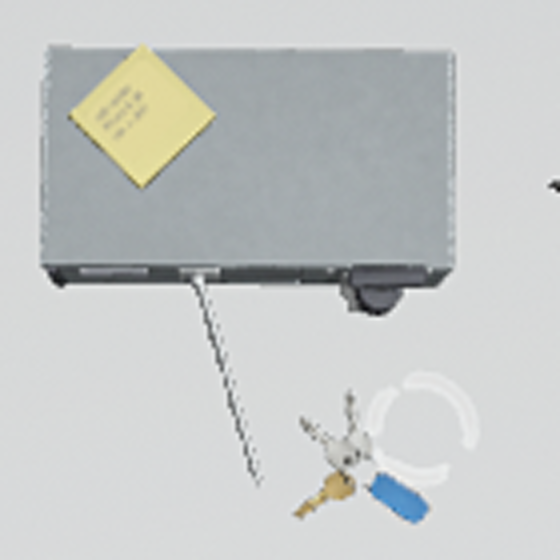

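The cabinet is square to the world, with its front at x≈0.527 and centre y≈-0.0265. The hinge is at (0.521, 0.0085), the pin at (0.509, -0.1215), and the hasp stands at about 1.28 rad. I'll go above the +y side of the ear with the fingers shut and tool y along world x.

carry_out(motion=[[-439, -416, -20, 0, 0, 75.7, 0], [-439, -416, -20, 0, 0, 75.7, 0], [-439, -416, -20, 0, 0, 75.7, 0], [-439, -416, -20, 0, 0, 75.7, 0], [-439, -416, -20, 0, 0, 75.7, 0], [-439, -416, -20, 0, 0, 75.7, 0], [-439, -416, -20, 0, 0, 75.7, 0], [-439, -416, -20, 0, 0, 75.7, 0], [-439, -416, -20, 0, 0, 75.7, 0], [-439, -416, -20, 0, 0, 75.7, 0], [-439, -416, -20, 0, 0, 75.7, 0], [-439, -416, -20, 0, 0, 75.7, 0], [-439, -416, -20, 0, 0, 75.7, 0], [-439, -416, -20, 0, 0, 75.7, 0], [-439, -416, -20, 0, 0, 75.7, 0], [-439, -416, -20, 0, 0, 75.7, 0], [-439, -416, -20, 0, 0, 75.7, 0]])

```text
clock: 1.8
ee_pos: [0.4641, 0.0469, 0.2513]
tool_rot: [0.706, 0.708, 0.0, -0.0]
wrist_force: [-0.6, -0.2, -0.2]
grip_width: -0.0
finger_force: 0.0
```

carry_out(motion=[[0, 0, 50, 0, 0, 0, 0], [0, 0, 95, 0, 0, 0, 0], [0, 0, 130, 0, 0, 0, 0], [0, 0, 150, 0, 0, 0, 0], [0, 0, 159, 0, 0, 0, 0], [0, 0, 159, 0, 0, 0, 0]])

```text
clock: 2.4
ee_pos: [0.4638, 0.0462, 0.0916]
tool_rot: [0.707, 0.707, -0.001, -0.001]
wrist_force: [-0.2, -0.4, 0.3]
grip_width: -0.0002
finger_force: 0.0
```

```bash
python3 - <<'E'
from station import r
from h import *
p=r.observe()["ee_pos"];print(p)
for t in np.linspace(1.35,0,14):
    s,c=np.sin(t),np.cos(t); off=2+14.5*c+11*s
    w=np.array([521,8.5])+44*np.array([-s,-c])+off*np.array([-c,s])
    d=w-p[:2]*1000; print(round(t,2),np.round(w,0),"tool x,y",np.round(d[::-1],0))
s=r.snapshot("scene");crop(s,220,420,160,310,4,"pics/b.png")
E
```

```text
[0.46381105 0.04624794 0.09155353]
1.35 [475.  14.] tool x,y [-32.  11.]
1.25 [474.  11.] tool x,y [-36.  10.]
1.14 [473.   7.] tool x,y [-40.  10.]
1.04 [474.   2.] tool x,y [-44.  10.]
0.93 [474.  -2.] tool x,y [-48.  10.]
0.83 [475.  -6.] tool x,y [-53.  11.]
0.73 [477. -11.] tool x,y [-57.  13.]
0.62 [479. -15.] tool x,y [-62.  15.]
0.52 [482. -20.] tool x,y [-66.  18.]
0.42 [485. -24.] tool x,y [-70.  21.]
0.31 [489. -28.] tool x,y [-74.  25.]
0.21 [494. -31.] tool x,y [-77.  30.]
0.1 [499. -33.] tool x,y [-80.  35.]
0.0 [504. -36.] tool x,y [-82.  41.]
```

View pics/b.png

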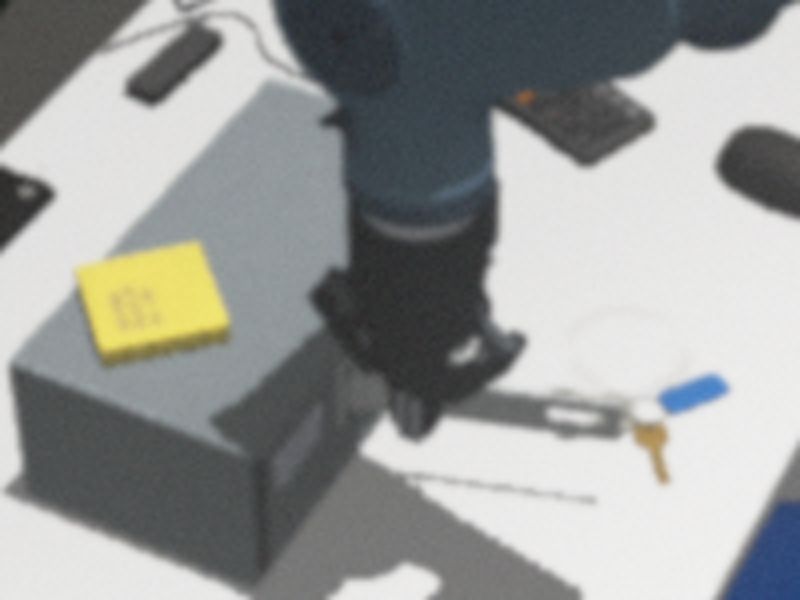

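The fingers are on the +y side of the ear at about (410,420), next to the strap (450..630, 400..425), as planned. Now I'll push along the arc.

carry_out(motion=[[-20, 8, 0, 0, 0, 0, 0], [-32, 11, 0, 0, 0, 0, 0], [-36, 10, 0, 0, 0, 0, 0], [-40, 10, 0, 0, 0, 0, 0], [-44, 10, 0, 0, 0, 0, 0], [-48, 10, 0, 0, 0, 0, 0], [-53, 11, 0, 0, 0, 0, 0], [-57, 13, 0, 0, 0, 0, 0], [-62, 15, 0, 0, 0, 0, 0]])

```text
clock: 3.35
ee_pos: [0.4796, -0.0167, 0.0922]
tool_rot: [0.707, 0.707, -0.0, -0.0]
wrist_force: [-0.4, 1.5, 0.1]
grip_width: 0.0
finger_force: 0.6
```

carry_out(motion=[[-4, 3, 0, 0, 0, 0, 0], [-8, 6, 0, 0, 0, 0, 0], [-12, 10, 0, 0, 0, 0, 0], [-15, 15, 0, 0, 0, 0, 0], [-17, 20, 0, 0, 0, 0, 0], [-18, 24, 0, 0, 0, 0, 0], [-18, 24, 0, 0, 0, 0, 0]])

```text
clock: 4.05
ee_pos: [0.5042, -0.0347, 0.0923]
tool_rot: [0.707, 0.707, -0.0, 0.0]
wrist_force: [-0.1, -0.5, -0.3]
grip_width: 0.0
finger_force: 0.0
```

carry_out(motion=[[0, 2, 0, 0, 0, 0, 0], [0, 3, 0, 0, 0, 0, 0], [0, 4, 0, 0, 0, 0, 0]])

```text
clock: 4.35
ee_pos: [0.5049, -0.0345, 0.0919]
tool_rot: [0.707, 0.707, -0.002, -0.002]
wrist_force: [-14.6, -3.2, 10.7]
grip_width: -0.0001
finger_force: 7.3
```

Firm contact at x=0.505 means the strap is flat. I'll back off, rise, open the fingers and look.

carry_out(motion=[[0, -15, 0, 0, 0, 0, 0], [0, -45, 0, 0, 0, 0, 0], [0, -75, -10, 0, 0, 0, 0], [0, -90, -50, 0, 0, 0, 0], [0, -100, -100, 0, 0, 0, 85], [0, -100, -150, 0, 0, 0, 85], [0, -100, -170, 0, 0, 0, 85], [0, -100, -170, 0, 0, 0, 85]])

```text
clock: 5.15
ee_pos: [0.41, -0.0353, 0.2667]
tool_rot: [0.707, 0.707, 0.002, 0.004]
wrist_force: [0.5, 0.2, -0.5]
grip_width: 0.0584
finger_force: 0.0
```

```bash
python3 - <<'E'
from station import r
from h import *
for n in("scene","top"):
    s=r.snapshot(n);P=cloud(s);x,y,z=np.moveaxis(P,-1,0)
    b=(x>.47)&(x<.55)&(y>-.17)&(y<-.07)&(z>.17)&(z<.215);q=P[b]
    if len(q): print(n,len(q),q.mean(0),cv2.minAreaRect(q[:,:2].astype(np.float32)*1000),np.percentile(q[:,2],[50,95]))
    t=(x>.48)&(x<.5262)&(y>-.2)&(y<.05)&(z>.06)&(z<.082); q=P[t];print(np.round(q[::max(1,len(q)//12)],3))
    if n=="scene": a=s["img"][170:300,230:370]
    else: b2=s["img"][190:300,260:400]
o=np.vstack([cv2.resize(a,(560,320)),cv2.resize(b2,(560,270))]) 
cv2.imwrite("pics/c.png",o[:,:,::-1])
E
```

```text
scene 136 [ 0.50609732 -0.11464187  0.19784714] ((508.07769775390625, -116.90223693847656), (16.224241256713867, 55.97381591796875), 0.4023178815841675) [0.20072947 0.20518261]
[[ 0.517 -0.112  0.082]
 [ 0.502 -0.121  0.074]
 [ 0.507 -0.109  0.075]
 [ 0.52  -0.1    0.069]
 [ 0.518 -0.086  0.068]
 [ 0.518 -0.076  0.063]
 [ 0.516 -0.045  0.073]
 [ 0.517 -0.047  0.061]
 [ 0.52  -0.03   0.061]
 [ 0.52   0.001  0.071]
 [ 0.524  0.014  0.07 ]
 [ 0.525  0.03   0.074]
 [ 0.522  0.026  0.062]]
top 112 [ 0.50841675 -0.12162844  0.20092359] ((508.3793029785156, -120.7633285522461), (52.198707580566406, 16.651334762573242), 88.91265869140625) [0.20166438 0.20656691]
[[ 0.525  0.048  0.077]
 [ 0.526 -0.094  0.077]
 [ 0.526 -0.167  0.08 ]
 [ 0.522 -0.067  0.079]
 [ 0.522 -0.084  0.082]
 [ 0.519 -0.04   0.079]
 [ 0.52  -0.076  0.079]
 [ 0.518 -0.04   0.07 ]
 [ 0.518 -0.056  0.063]
 [ 0.518 -0.064  0.07 ]
 [ 0.518 -0.073  0.064]
 [ 0.518 -0.085  0.066]
 [ 0.519 -0.094  0.061]
 [ 0.5   -0.112  0.072]]
```

View pics/c.png

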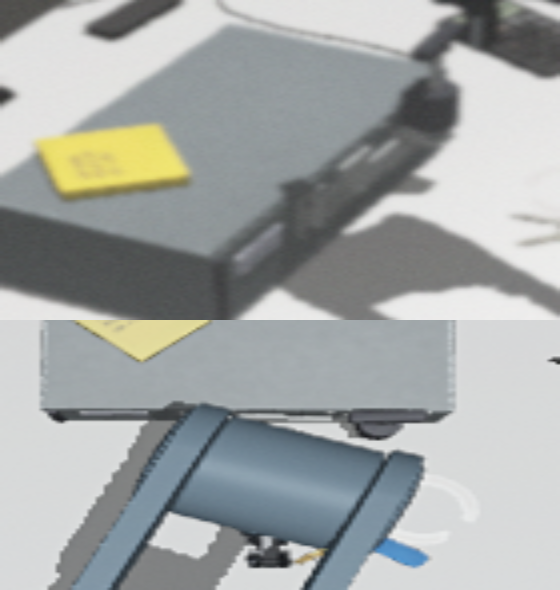

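The strap lies flat along the front: in the scene crop it runs from (290,200) to (430,110), and the depth gives x≈0.518 along it. The bar is at turn≈0, centred at (0.5085, -0.1208), with its top at 0.202. Next I'll grasp it.

carry_out(motion=[[-43, 49, 0, 0, 0, 0, 60], [-86, 99, 0, 0, 0, 0, 60], [-86, 99, 0, 0, 0, 0, 60], [-86, 99, 0, 0, 0, 0, 60], [-86, 99, 0, 0, 0, 0, 60]])

```text
clock: 5.75
ee_pos: [0.5056, -0.1201, 0.2597]
tool_rot: [0.707, 0.707, -0.001, -0.002]
wrist_force: [-0.3, 1.1, 0.4]
grip_width: 0.06
finger_force: 0.0
```

carry_out(motion=[[-1, 3, 40, 0, 0, 0, 60], [-1, 3, 70, 0, 0, 0, 60], [-1, 3, 82, 0, 0, 0, 60], [-1, 3, 82, 0, 0, 0, 60], [-1, 3, 82, 0, 0, 0, 10], [-1, 3, 82, 0, 0, 0, 10], [-1, 3, 82, 0, 0, 0, 10], [-1, 3, 82, 0, 0, 0, 10], [-1, 3, 82, 0, 0, 0, 10], [-1, 3, 82, 0, 0, 0, 10]], force=50)

```text
clock: 6.75
ee_pos: [0.5086, -0.1217, 0.1808]
tool_rot: [0.707, 0.707, -0.001, -0.001]
wrist_force: [-5.4, 0.0, 1.2]
grip_width: 0.0151
finger_force: 48.7
```

carry_out(motion=[[0, 0, 1, 0, 0, 0, 10], [0, 0, 2, 0, 0, 0, 10], [0, 0, 3, 0, 0, 0, 10], [0, 0, 4, 0, 0, 0, 10], [0, 0, 4, 0, 0, 0, 10]])

```text
clock: 7.25
ee_pos: [0.5086, -0.1218, 0.1767]
tool_rot: [0.707, 0.707, -0.001, -0.001]
wrist_force: [-4.9, -1.5, 0.8]
grip_width: 0.0152
finger_force: 48.7
```

carry_out(motion=[[0, 0, 1, 0, 0, 0, 10], [0, 0, 2, 0, 0, 0, 10], [0, 0, 3, 0, 0, 0, 10], [0, 0, 4, 0, 0, 0, 10]])

```text
clock: 7.65
ee_pos: [0.5086, -0.1217, 0.1728]
tool_rot: [0.707, 0.707, -0.001, -0.001]
wrist_force: [-5.4, -1.7, 1.9]
grip_width: 0.015
finger_force: 48.8
```

It has gone well past 2 mm with only about 2 N, so the key is already over the slot. Continuing.

carry_out(motion=[[0, 0, 2, 0, 0, 0, 10], [0, 0, 4, 0, 0, 0, 10], [0, 0, 6, 0, 0, 0, 10], [0, 0, 8, 0, 0, 0, 10], [0, 0, 10, 0, 0, 0, 10], [0, 0, 12, 0, 0, 0, 10], [0, 0, 14, 0, 0, 0, 10], [0, 0, 16, 0, 0, 0, 10], [0, 0, 18, 0, 0, 0, 10], [0, 0, 20, 0, 0, 0, 10], [0, 0, 20, 0, 0, 0, 10]])

```text
clock: 8.75
ee_pos: [0.5085, -0.1217, 0.1525]
tool_rot: [0.707, 0.707, -0.001, -0.001]
wrist_force: [-4.8, -1.0, -0.8]
grip_width: 0.0146
finger_force: 48.7
```

carry_out(motion=[[0, 0, 1, 0, 0, 0, 10], [0, 0, 2, 0, 0, 0, 10], [0, 0, 3, 0, 0, 0, 10], [0, 0, 4, 0, 0, 0, 10], [0, 0, 5, 0, 0, 0, 10], [0, 0, 6, 0, 0, 0, 10]])

```text
clock: 9.35
ee_pos: [0.5088, -0.1218, 0.1499]
tool_rot: [0.707, 0.707, -0.001, -0.0]
wrist_force: [-18.5, 3.2, 29.4]
grip_width: 0.0149
finger_force: 51.3
```

carry_out(motion=[[0, 0, 1, 0, 0, 0, 10], [0, 0, 2, 0, 0, 0, 10], [0, 0, 2, 0, 0, 0, 10]])

```text
clock: 9.65
ee_pos: [0.5089, -0.1219, 0.1497]
tool_rot: [0.707, 0.707, -0.001, -0.0]
wrist_force: [-21.7, 6.0, 37.7]
grip_width: 0.0151
finger_force: 52.1
```

Hard stop after 31 mm. I'll ease off, release, rise and check.

carry_out(motion=[[0, 0, -7, 0, 0, 0, 10], [0, 0, -7, 0, 0, 0, 60], [0, 0, -7, 0, 0, 0, 60], [0, 0, -7, 0, 0, 0, 60], [0, 0, -7, 0, 0, 0, 60], [0, 0, -7, 0, 0, 0, 60], [0, 0, -40, 0, 0, 0, 60], [0, 0, -85, 0, 0, 0, 60], [0, 0, -115, 0, 0, 0, 60], [0, -45, -120, 0, 0, 0, 60], [0, -95, -120, 0, 0, 0, 60], [0, -130, -120, 0, 0, 0, 60], [0, -130, -120, 0, 0, 0, 60]])

```text
clock: 10.95
ee_pos: [0.3768, -0.1209, 0.264]
tool_rot: [0.708, 0.707, -0.0, -0.0]
wrist_force: [-0.1, -0.2, 0.4]
grip_width: 0.06
finger_force: 0.0
```

```bash
python3 - <<'E'
from station import r
from h import *
print(r.observe()["ee_pos"])
for n in("scene","top"):
    s=r.snapshot(n);P=cloud(s);x,y,z=np.moveaxis(P,-1,0)
    b=(x>.47)&(x<.55)&(y>-.17)&(y<-.07)&(z>.145)&(z<.215);q=P[b]
    if len(q): print(n,len(q),q.mean(0),cv2.minAreaRect(q[:,:2].astype(np.float32)*1000),np.percentile(q[:,2],[50,95]))
    if n=="scene": a=s["img"][170:300,230:370]
    else: b2=s["img"][190:300,260:400]
o=np.vstack([cv2.resize(a,(560,320)),cv2.resize(b2,(560,270))]) 
cv2.imwrite("pics/d.png",o[:,:,::-1])
E
```

```text
[ 0.37678001 -0.12087987  0.26397894]
scene 132 [ 0.50630917 -0.11377376  0.1704798 ] ((506.7770080566406, -117.45390319824219), (57.46788787841797, 17.61811065673828), 89.8260269165039) [0.17222791 0.17723049]
top 103 [ 0.50826126 -0.12054128  0.17214162] ((509.2611999511719, -120.66731262207031), (17.035018920898438, 52.93645095825195), 4.369875431060791) [0.17250371 0.1771334 ]
```

View pics/d.png

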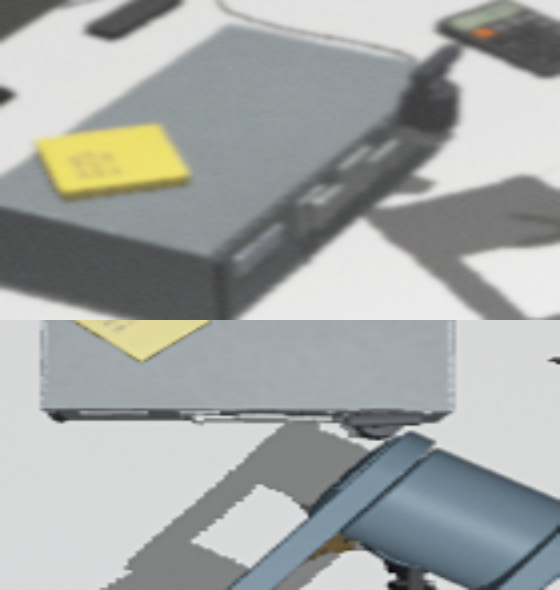

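The strap is still flat, and in the scene crop the bar at (440,65) is lower. The bar top is at about 0.1725, though, and home is 0.170: easing off while still gripping pulled the pin up by about 2 mm. I'll press the bar from above with shut fingers.

carry_out(motion=[[0, 45, 0, 0, 0, 0, 0], [0, 90, 0, 0, 0, 0, 0], [0, 131, 0, 0, 0, 0, 0], [0, 131, 0, 0, 0, 0, 0], [0, 131, 0, 0, 0, 0, 0], [0, 131, 40, 0, 0, 0, 0], [0, 131, 70, 0, 0, 0, 0], [0, 131, 82, 0, 0, 0, 0], [0, 131, 86, 0, 0, 0, 0], [0, 131, 88, 0, 0, 0, 0], [0, 131, 90, 0, 0, 0, 0], [0, 131, 91, 0, 0, 0, 0]])

```text
clock: 12.25
ee_pos: [0.5114, -0.1219, 0.1746]
tool_rot: [0.707, 0.707, 0.0, 0.001]
wrist_force: [-0.7, -0.8, -0.4]
grip_width: 0.0001
finger_force: 0.0
```

carry_out(motion=[[0, 0, 1, 0, 0, 0, 0], [0, 0, 2, 0, 0, 0, 0], [0, 0, 3, 0, 0, 0, 0], [0, 0, 4, 0, 0, 0, 0]])

```text
clock: 12.65
ee_pos: [0.5112, -0.1217, 0.1699]
tool_rot: [0.707, 0.707, 0.0, 0.001]
wrist_force: [-1.1, 0.4, 11.6]
grip_width: -0.0002
finger_force: 5.9
```

carry_out(motion=[[0, 0, 1, 0, 0, 0, 0], [0, 0, 2, 0, 0, 0, 0], [0, 0, 3, 0, 0, 0, 0], [0, 0, 3, 0, 0, 0, 0]])

```text
clock: 13.05
ee_pos: [0.5114, -0.1218, 0.1697]
tool_rot: [0.707, 0.707, 0.0, 0.001]
wrist_force: [-7.8, 2.9, 23.9]
grip_width: -0.0001
finger_force: 11.7
```

The bar top now stops hard at 0.1697, which is fully home. I'll rise clear and check.

carry_out(motion=[[0, 0, -30, 0, 0, 0, 0], [0, 0, -75, 0, 0, 0, 0], [0, -40, -95, 0, 0, 0, 0], [0, -90, -95, 0, 0, 0, 0], [0, -130, -95, 0, 0, 0, 0], [0, -130, -95, 0, 0, 0, 0]])

```text
clock: 13.65
ee_pos: [0.377, -0.1205, 0.2607]
tool_rot: [0.708, 0.707, -0.0, -0.001]
wrist_force: [0.5, 0.0, -0.1]
grip_width: -0.0001
finger_force: 0.0
```

```bash
python3 - <<'E'
from station import r
from h import *
print(r.observe()["ee_pos"])
s=r.snapshot("scene");P=cloud(s);x,y,z=np.moveaxis(P,-1,0)
b=(x>.47)&(x<.55)&(y>-.17)&(y<-.07)&(z>.145)&(z<.215);q=P[b]
print(len(q),q.mean(0),np.percentile(q[:,2],[50,95]))
crop(s,220,420,160,310,4,"pics/e.png")
E
```

```text
[ 0.37702347 -0.12047609  0.2606676 ]
128 [ 0.50632109 -0.11355187  0.16787343] [0.1695644  0.17351278]
```

View pics/e.png

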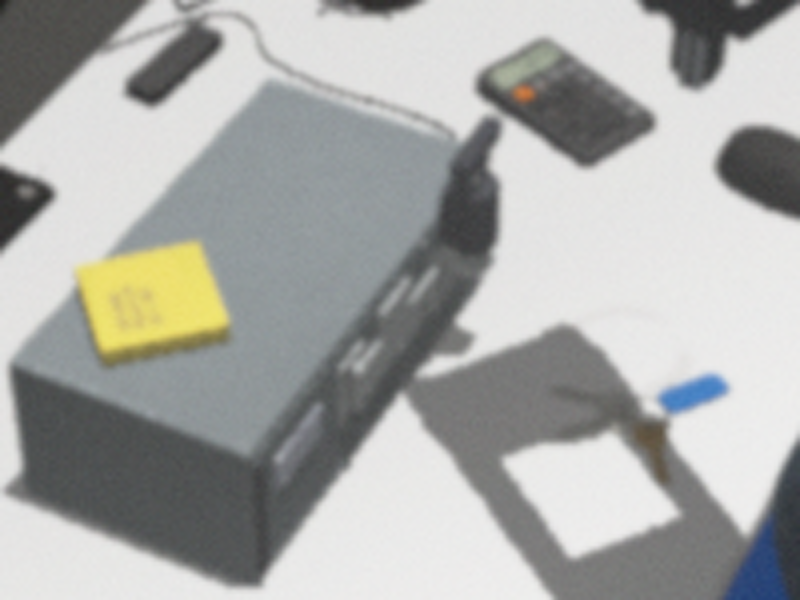

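The hasp lies flat along the front (340,370 to 450,260) and the bar is down at (475,145). The door is shut, nothing else has moved, and the gripper is clear. Handing in.

```bash
python3 -c "
from station import r
print(r.sign_off())"
```

```text
the job is handed in; nothing more can be done
None
```

The cabinet is locked and handed in at about 14 s: the hasp is flat over the staple, the pin is pressed down to its hard stop (bar top at about 170 mm), the door is shut, and the last picture shows nothing else moved.

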